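Cover the treat bowl and hold the clip open on its note card

TASK

Lower the bamboo cover with the upright note card onto the stoneware treat bowl so that it sits seated and level, without dropping it, and let go of it. Then take the steel spring clip by its handles, squeeze it wide open, and bring its gaping jaws around the card's free upright edge, about half-way up, one jaw on either side, well past the edge but not touching the card. Finish there, still holding the clip open in the air, so that I can slip a second note in; leave the key fob, earbud case and shoehorn where they are.

Things in the scene. Friction and masses are not known exactly. Their poses are not given: they have to be found in the camera images.
- bowl: Round open bowl of speckled beige stoneware, 60 high, rim 140 across outside and 130 inside (wall 5), loose, 0.7 kg, with biscuits low inside. Origin: centre of its underside; z up.
- bowl_rim (a point): Centre of the bowl's mouth, level with its rim (60 above its underside).
- cover: Loose bamboo cover, 0.18 kg. Origin: centre of its underside, z up. Upwards (mm): plug 110 across, z 0-8, goes into the bowl; disc 150 across, z 8-14, lies on the rim when seated (origin 8 below rim); grip bar across the centre, 60 along x, 20 along y, z 14-44. A stiff white card 3 thick stands upright in the bar, part of the cover: x 14-80, y 0, z 17-97, free edge at x 80. Any yaw will do.
- card_edge (a point): Middle of the card's free upright edge: at x 80, y 0, z 57 in the cover's frame, axes as the cover's (x outwards along the card, y across its 3 thickness). The card runs 40 above and 40 below it.
- clip: Steel spring clip lying on its side, 60 g, 30 high, two mirror halves on an upright pivot. Origin: the pivot, at the underside. x: midline when closed; jaws run to x 42 and meet there (hollow behind, 18 wide); handle plates 3 thick run from x -2, y +-10 to x -46, y +-24. Squeeze the plates along y near x -34 to open it. Axes go with the +y half: open by q, the midline is at -q/2 from x.
- clip_jaw (a joint): Opening angle of the clip, rad: 0 closed, 0.6 at its stop. Gap between the jaw tips: about 40 mm per rad. Width over the handle plates at x -34: about 44 mm closed, 22 at the stop, where the plates are parallel. The spring takes about 3.5 N on each plate to start opening, 7 to 8 N at 0.5 to 0.6, and shuts the clip when let go.
- tip_a (a point): Inner corner of the jaw tip of the +y half: x 42, y 0, 15 above the underside, in the clip's frame.
- tip_b (a point): Inner corner of the jaw tip of the -y half, at 15 above the underside; meets tip_a when closed.
- fob: Silver car key fob, 68 x 36 x 14, lying on the table, bystander. Origin: centre of its underside.
- earbuds: Green plastic earbud case, 62 x 46 x 26, bystander. Origin: centre of its underside.
- shoehorn: Flat steel shoehorn, 170 long (along x), up to 42 wide, 5 to 8 high, bystander. Origin: underside, near the middle.
Mind the look-alikes: they are no part of the job. Leave any yellow look-alike of the cover alone. Of the things that look like the bowl, the smaller one is meant.

How it is judged (in metres and radians):
On the way:
1. the cover sits seated and level on the bowl and is let go (z of cover in the frame of bowl_rim between -0.0105 and -0.0055 m and horizontal distance between cover and bowl_rim below 0.012 m and angle between each of cover, bowl's own z axis and vertical below 0.04 rad and contact force between the fingers and cover below 0.1 N), for 0.3 s.
At the end, for the whole second after the job is handed in: Cover seated (8 mm into the rim +-2.5, centred within 12 mm, tilt under 0.04 rad), not held; clip held by the fingers, open over 0.35 rad, jaw tips either side of the card (3 mm or more off its middle plane), 6 to 40 mm past the edge, 28 below to 40 above its middle, touching no card (all of step 1 and linear speed of each of cover, clip below 0.03 m/s and value of joint clip_jaw above 0.35 rad and contact force between the fingers and clip above 1 N and contact force between clip and cover below 0.2 N and ((y of tip_a in the frame of card_edge above 0.003 m and y of tip_b in the frame of card_edge below -0.003 m) or (y of tip_b in the frame of card_edge above 0.003 m and y of tip_a in the frame of card_edge below -0.003 m)) and x of tip_a in the frame of card_edge between -0.04 and -0.006 m and z of tip_a in the frame of card_edge between -0.028 and 0.04 m and x of tip_b in the frame of card_edge between -0.04 and -0.006 m and z of tip_b in the frame of card_edge between -0.028 and 0.04 m); the arm keeps its last pose, push and grip.
It fails at once if the key fob is shoved (over 30 mm) (distance of fob from where it was at the start of the episode above 0.03 m).
It fails at once if the earbud case is shoved (over 30 mm) (distance of earbuds from where it was at the start of the episode above 0.03 m).
It fails at once if the shoehorn is shoved (over 30 mm) (distance of shoehorn from where it was at the start of the episode above 0.03 m).
It fails at once if the cover is dropped: out of the fingers more than 18 mm above its seat (contact force between the fingers and cover below 0.02 N and z of cover in the frame of bowl_rim above 0.01 m).
It also fails if it takes over 64 s, if anything falls off the work surface, if the arm or the gripper's body presses on something with over 40 N, if the wrist force passes 120 N, or if a joint passes its speed limit or range.

ROBOT

A 6-joint arm with a two-finger parallel gripper is mounted at the origin on the work surface. World frame = base frame: x ahead of the robot, y to its left, z up, the work surface at z = 0. Lengths are in m, angles in degrees, forces in N, time in s.
With the tool pointing down it reaches from about 0.35 to 0.875 m from the base axis. Payload 4.2 kg.
Tool frame: the origin (TCP) lies midway between the tips of the shut fingers; the grasp point (between the pads) lies 19 mm behind it (r.pinch_z is the distance from the TCP to the grasp point, in m); z points along the fingers, y is the line along which they close (so a half turn about z gives the same grasp; the last joint's range is limited). The gripper opens to 87 mm and grips with 3 to 60 N. Pads are 19 mm wide; open, the fingers measure 117 mm over their backs; the gripper's body (75 mm by 190 mm) begins 51 mm behind the grasp point.
Start: joints at [85.749, 22.042, 0.453, 0, -68.411, -14.817], TCP at [0.204, 0.591, 0.223] pointing down, gripper open.
Joint ranges: [-179.83, 179.83], [-69.29, 118.12], [-61.27, 80.66], [-181.25, 117.63], [-171.15, -9.14], [-177.46, 177.46]. Speed limits (degrees/s): [159.86, 159.86, 180, 180, 180, 180].

INTERFACE

Orientations are given as a 3x3 rotation matrix whose columns are the frame's x, y, z axes.
In Python, from station import r, imaging, models gives the robot as it stands. The module is installed in compiled form; this text tells all that it offers.
- The arm moves only by the tool apply_moves, never from a script. Its argument "moves" is a list of rows, each a list of 2 entries, a list of its own where there are three numbers: the shift along the tool's x, y, z in m, then the turn about the tool's z in degrees. A call has 1 to 5 rows; each row shifts and turns the commanded pose from where the row before left it, along the tool's axes as they then stand; what a row does not reach is not made up. A row lasts 1/12 s, in which the tool goes at most 41.7 mm and 7.16 degrees, less where a joint would pass 70% of its speed; a pose out of reach is approached as far as the arm can. A call is refused whole if a number of a shift passes 0.0417 or a number of a turn 7.16, either way. A call with a gripper value outside its range is refused whole. "hand" is the finger opening in m, from 0 to 0.087, set as the call begins (left out, the last holds). The fingers move at their own pace and stop on an object; the grip force is fixed at half the most. Time passes only in rows, so rows that do not move let the fingers close. It gives the time, the measured TCP pose, the force, the opening and the grip force at its end, in the units of the state.
- r.sense(): the state, without advancing time (a new reading comes with each control period).
- imaging.capture(name): name is "side" or "top" or "wrist"; returns a dict with "frame" (384x512x3 uint8, blue, green, red), "intrinsics" (3x3 intrinsics, pixels), "eye" and "orientation" of the camera in the world. Camera axes: x right, y down, z forward; pixel columns grow to the right and rows downward; lengths in m; the calibration is good to about 2 mm. The wrist camera is an equidistant fisheye: a pixel r from the principal point sees the ray r / f radians off the axis. A picture is of the moment at which its call begins. There is no depth.
- r.finish_job(): hands the job in; it is judged then, once.
Trained networks look in a picture, given as the dict that the camera call returned (one of the last four; its "shot" number tells which), for a name from the list of things; names that differ only in an ending like _2 or _b are one class to them, and where a whole thing is asked for, a point or a joint stands for the part that bears it (a point fixed in the world has none). Each returns a list of dicts, best first, with "confidence" (0 to 1); they miss things now and then, are a little off and sometimes report something else, mostly with a low value. They report only what shows in the picture. A call takes as long as a camera call. They do not tell look-alikes from the thing itself.
- models.cut_out(picture, target): "region" (384x512 bool, what is visible of it) and "extent" ([left, top, width, height] as shares, 0 to 1, of the picture: columns of its width, rows of its height, round what is visible of it).
- models.place_of(picture, target): "at" ([column, row] as shares, 0 to 1, of the picture: columns of its width, rows of its height: a listed point, or the origin of a listed thing).
The state is a dict: "time_s": time; "joints": joint angles; "joint_velocities": joint speeds; "effort": joint torques, N m; "tcp_pos": TCP position; "ee_rot": TCP orientation; "wrist_force": force on the tool from outside, world axes, zero at the start; "moment": the same for the moment, N m; "gripper_width": opening from 0.0 (shut) to 1.0 (fully open); "gripper_force": force on a finger pad.
Only numpy, scipy, OpenCV 4.12 (cv2) and the standard library are available. Lean on these libraries where they do the work, as an engineer would, in place of code of your own. Each camera call takes 0.05 s, during which the arm holds its last target. There are 200 camera calls.

## Working session

There is one attempt and no reset: what is moved stays moved. The work goes in short steps, Python scripts to look and compute and a tool call to move; the robot and the scene stay as the last step left them, time stands still between calls to the robot, and variables do not carry over. Pictures are saved under pics/ and viewed, at most 14 in all, crops included, and the job is handed in when it is done.

Besides the shell and the picture viewer there is one more tool, called after "Request:" by a JSON object that holds its "api" and its "payload", one argument or row to a line. apply_moves: Moves the arm, as the interface text tells. Its arguments: {"type":"object","properties":{"moves":{"type":"array"},"hand":{"type":"number"}},"required":["moves"]}

```bash
mkdir -p pics
cat > h.py <<'E'
from station import r, imaging, models
import numpy as np, cv2
def ray(p,uv):
    K=p["intrinsics"];d=np.linalg.inv(K)@np.array([uv[0],uv[1],1.]);return p["orientation"]@d
def atz(p,uv,z):
    d=ray(p,uv);e=np.array(p["eye"]);return e+d*(z-e[2])/d[2]
def proj(p,X):
    c=np.array(p["orientation"]).T@(np.array(X)-p["eye"]);q=p["intrinsics"]@c;return q[:2]/q[2]
E
python3 - <<'E'
from h import *
ps={n:imaging.capture(n) for n in("top","side")}
for n,p in ps.items():
    cv2.imwrite(f"pics/{n}0.png",p["frame"]); print(n,p["eye"],p["intrinsics"].tolist(),np.round(p["orientation"],3).tolist())
    for t in["bowl","bowl_rim","cover","card_edge","clip","tip_a","fob","earbuds","shoehorn"]:
        for d in models.place_of(p,t):
            uv=np.array(d["at"])*[512,384]; print(n,t,round(d["confidence"],2),uv.round(1),np.round(atz(p,uv,0),3))
cv2.imwrite("pics/a.png",ps["top"]["frame"])
E
```

```text
top [ 0.40705081 -0.01307158  1.40491493] [[446.39609195374084, 0.0, 259.87194220832725], [0.0, 446.39609195374084, 194.7082522468155], [0.0, 0.0, 1.0]] [[0.016, -0.999, 0.04], [-1.0, -0.016, -0.01], [0.011, -0.04, -0.999]]
top bowl 0.64 [258.6 189.5] [ 0.48  -0.023  0.   ]
top bowl 0.61 [368.  145.6] [ 0.625 -0.368  0.   ]
top bowl_rim 0.98 [372.2 142.7] [ 0.634 -0.381  0.   ]
top bowl_rim 0.9 [260.8 188.4] [ 0.483 -0.03   0.   ]
top cover 0.76 [151.1 270.1] [0.222 0.308 0.   ]
top cover 0.66 [161.1 190.8] [0.471 0.283 0.   ]
top card_edge 0.9 [156.9 160.9] [0.565 0.299 0.   ]
top card_edge 0.66 [133.  298.1] [0.135 0.362 0.   ]
top clip 0.46 [331.1 200.2] [ 0.45  -0.252  0.   ]
top tip_a 0.65 [340.7 194.7] [ 0.468 -0.282  0.   ]
top tip_a 0.56 [341.  188.7] [ 0.487 -0.283  0.   ]
top fob 0.76 [207.6 116.5] [0.709 0.142 0.   ]
top earbuds 0.8 [156.4 123.7] [0.683 0.303 0.   ]
top shoehorn 0.66 [313.1 128.4] [ 0.677 -0.193  0.   ]
side [-0.00838929 -0.72894303  0.59515373] [[374.6656718531537, 0.0, 249.7143301825057], [0.0, 374.6656718531537, 193.85434077536397], [0.0, 0.0, 1.0]] [[0
[... 157 characters left out ...]
22 -0.358  0.   ]
side bowl_rim 0.85 [386.3 232.8] [ 0.709 -0.304  0.   ]
side bowl_rim 0.81 [251.2 191.2] [0.541 0.06  0.   ]
side cover 0.93 [201.1 171. ] [0.478 0.259 0.   ]
side cover 0.56 [114.4 185.4] [0.213 0.33  0.   ]
side card_edge 0.9 [212.5 148. ] [0.597 0.392 0.   ]
side card_edge 0.59 [ 90.2 176.7] [0.166 0.429 0.   ]
side clip 0.91 [293.1 259.1] [ 0.449 -0.243  0.   ]
side tip_a 0.95 [311.3 257.5] [ 0.488 -0.263  0.   ]
side tip_a 0.63 [311.3 255.8] [ 0.492 -0.259  0.   ]
side fob 0.45 [278.9 168.9] [0.698 0.123 0.   ]
side earbuds 0.52 [245.2 150.6] [0.684 0.304 0.   ]
side shoehorn 0.83 [342.  216.9] [ 0.667 -0.19   0.   ]
side shoehorn 0.52 [200.1 170.7] [0.476 0.262 0.   ]
```

View pics/top0.png

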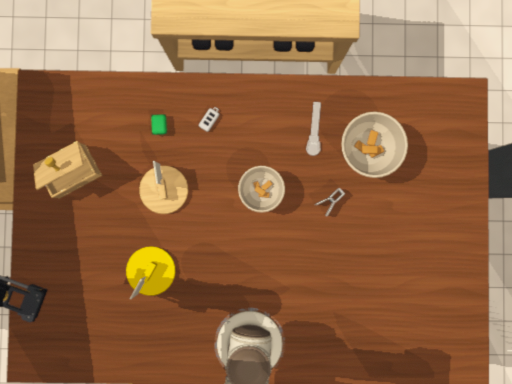

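View pics/side0.png

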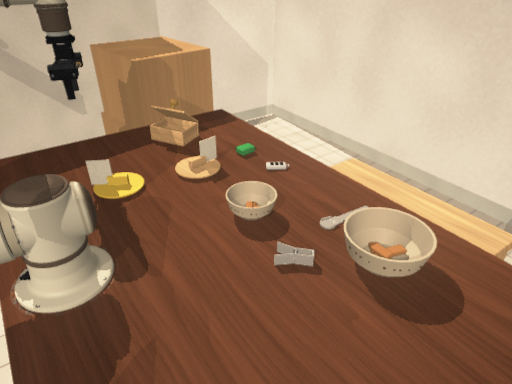

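```bash
cat >> h.py <<'E'
def tri(p,u,q,v):
    A=[];b=[]
    for P,x in((p,u),(q,v)):
        d=ray(P,x);d/=np.linalg.norm(d);M=np.eye(3)-np.outer(d,d);A.append(M);b.append(M@P["eye"])
    return np.linalg.lstsq(np.vstack(A),np.hstack(b),rcond=None)[0]
E
python3 - <<'E'
from h import *
t=imaging.capture("top");s=imaging.capture("side")
S=np.array([512,384])
def near(p,n,uv):
    L=[np.array(d["at"])*S for d in models.place_of(p,n)];return min(L,key=lambda a:np.linalg.norm(a-uv))if L else None
for n,a,b in[("bowl",(258,189),(255,215)),("bowl_rim",(261,188),(251,191)),("cover",(161,191),(201,171)),("card_edge",(157,161),(212,148)),("clip",(331,200),(293,259)),("tip_a",(340,192),(311,257)),("tip_b",(340,192),(311,257))]:
    u,v=near(t,n,a),near(s,n,b)
    if u is None or v is None: print(n,u,v);continue
    X=tri(t,u,s,v);print(n,u.round(1),v.round(1),X.round(4),"resid",(proj(t,X)-u).round(1),(proj(s,X)-v).round(1))
for n in("bowl","cover","clip"):
  for p,l in((t,"top"),(s,"side")):
    for d in models.cut_out(p,n):
      m=d["region"];ys,xs=np.nonzero(m);print(l,n,round(d["confidence"],2),m.sum(),xs.mean().round(1),ys.mean().round(1),xs.min(),xs.max(),ys.min(),ys.max())
f=t["frame"];g=s["frame"]
c=lambda f,x,y,w,h,k:cv2.resize(f[y:y+h,x:x+w],None,fx=k,fy=k,interpolation=cv2.INTER_CUBIC)
A=np.hstack([c(f,130,150,66,50,6),c(f,305,175,66,50,6)]);B=np.hstack([c(g,170,135,66,50,6),c(g,265,235,66,50,6)])
cv2.imwrite("pics/b.png",np.vstack([A,B])[:600,:800])
E
```

```text
bowl [262.4 189.2] [252. 215.] [ 0.48   -0.0343 -0.0082] resid [-0.3  0.4] [ 0.6 -0. ]
bowl_rim [260.5 188.8] [249.3 194.2] [ 0.477  -0.0271  0.0575] resid [-0.4  0.7] [ 0.9 -0.1]
cover [162.1 185.9] [199.9 171.6] [ 0.4864  0.2844 -0.0166] resid [-0.1  0.2] [ 0.2 -0. ]
card_edge [155.9 163.8] [214.  147.4] [0.5491 0.29   0.0542] resid [-0.1  0.2] [ 0.2 -0. ]
clip [329.  200.2] [293.2 258.6] [ 0.4489 -0.2447  0.0027] resid [-0.1  0.2] [ 0.3 -0. ]
tip_a [341.7 189.9] [313.  255.9] [ 0.4795 -0.2795  0.0211] resid [-0.6  0.7] [ 1.3 -0.1]
tip_b [341.7 189.9] [313.  255.9] [ 0.4795 -0.2795  0.0211] resid [-0.6  0.7] [ 1.3 -0.1]
top bowl 0.64 1583 260.9 188.1 239 283 166 210
top bowl 0.64 3404 373.8 144.4 341 406 112 177
side bowl 0.88 5106 388.0 240.7 343 436 207 276
side bowl 0.82 1554 251.0 198.7 226 276 181 219
top cover 0.73 1871 149.7 270.4 126 174 246 295
top cover 0.55 1839 162.7 188.8 139 186 162 213
side cover 0.91 1476 112.3 180.0 86 143 159 198
side cover 0.6 1126 200.2 161.2 175 220 136 177
top clip 0.57 32 332.7 198.4 328 341 190 203
side clip 0.92 702 293.2 254.9 274 313 242 265
side clip 0.64 1567 250.5 198.8 226 276 180 219
side clip 0.38 134 245.0 148.4 237 253 144 153
```

View pics/b.png

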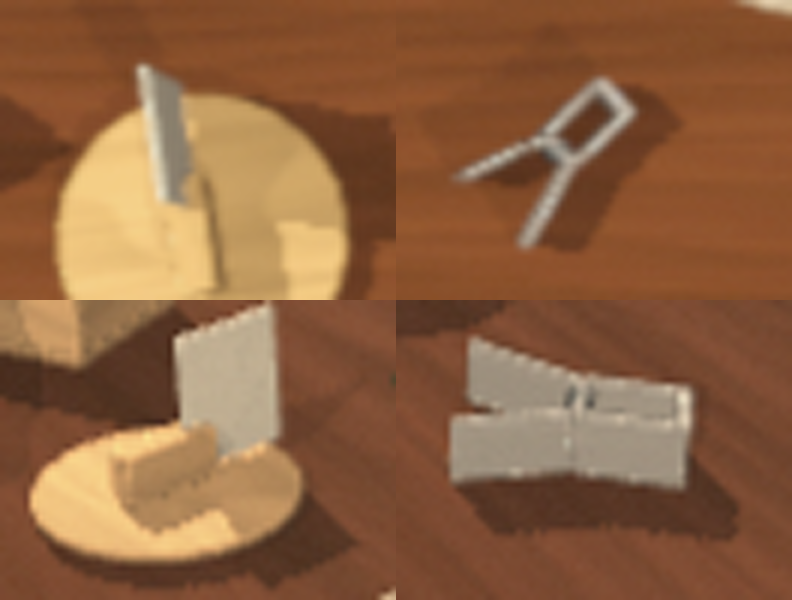

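Run:
```python
from h import *
s=r.sense();print(s["ee_rot"],s["tcp_pos"],s["gripper_width"],s["gripper_force"],r.pinch_z)
t=imaging.capture("top");print(np.array(t["eye"]))
c=atz(t,(162.6,189.6),.014);f=atz(t,(153.6,161.3),.097);i=atz(t,(156.9,183),.097)
d=f-i;print("cover",c,"free",f,"inner",i,np.linalg.norm(d),np.degrees(np.arctan2(d[1],d[0])),"from c",np.degrees(np.arctan2(*(f-c)[1::-1])),np.linalg.norm((f-c)[:2]))
print("bowl rim",atz(t,(261,188.2),.06))
k=lambda x,y:np.array([305+x/6,175+y/6])
off=396
for n,x,y in[("tipmid",618,95),("pivot",556,150),("hA",460,178),("hB",525,243)]:
    print(n,atz(t,k(x-off,y),.030))
w=imaging.capture("wrist");print(w["eye"],np.round(w["orientation"],3).tolist(),w["intrinsics"].tolist())
```

```text
[[ 9.45138630e-01 -3.26669512e-01  1.91511513e-05]
 [-3.26669513e-01 -9.45138629e-01  3.80115753e-05]
 [ 5.68327016e-06 -4.21823054e-05 -9.99999999e-01]] [0.20416309 0.59070404 0.22257248] 0.9967491112761986 0.0 0.0187
[ 0.40705081 -0.01307158  1.40491493]
cover [0.47382708 0.27579625 0.014     ] free [0.55251343 0.28694192 0.097     ] inner [0.48891341 0.27568486 0.097     ] 0.064588570131223 10.037275305113813 from c 8.062136529172154 0.07947180025271222
bowl rim [ 0.48072518 -0.02982964  0.06      ]
tipmid [ 0.47835222 -0.28060055  0.03      ]
pivot [ 0.449501  -0.2488871  0.03     ]
hA [ 0.4343026  -0.19959592  0.03      ]
hB [ 0.40145833 -0.23339041  0.03      ]
[0.27522498 0.56617134 0.38449565] [[-0.326, -0.908, -0.264], [-0.945, 0.313, 0.09], [0.001, 0.279, -0.96]] [[297.3186396354542, 0.0, 254.38103832178862], [0.0, 297.3186396354542, 194.75568867828733], [0.0, 0.0, 1.0]]
```

Request:
{"api": "apply_moves", "payload": {
  "moves": [
    [[0,0,0],-7.1],
    [[0,0,0],-7.1],
    [[0,0,0],-7.1],
    [[0,0,0],-7.1]
  ],
  "hand": 0.087
}}

```text
time_s: 2.53
tcp_pos: [0.2041, 0.5907, 0.2226]
ee_rot: [[0.986, 0.168, 0.0], [0.168, -0.986, 0.0], [0.0, 0.0, -1.0]]
wrist_force: [0.0, -0.2, -0.2]
gripper_width: 0.999
gripper_force: 0.0
```

```bash
cat >> h.py <<'E'
def plan(x,y,z,psi=None):
    s=r.sense();R=np.array(s["ee_rot"]);p=np.array(s["tcp_pos"])
    cur=np.degrees(np.arctan2(R[1,0],R[0,0]));d=R.T@(np.array([x,y,z])-p)
    print("t",round(s["time_s"],2),"tcp",p.round(4),"psi",round(cur,2),"need tool",d.round(4),"rows>=",round(np.linalg.norm(d)/.04,1),"turn",None if psi is None else round(-((psi-cur+180)%360-180),2),"q",np.round(s["joints"],1),"F",np.round(s["wrist_force"],1),"w",round(s["gripper_width"]*.087,4),"gf",round(s["gripper_force"],1))
E
python3 -c "
from h import *
plan(.449,.271,.18,9.3)"
```

```text
t 2.53 tcp [0.2041 0.5907 0.2226] psi 9.69 need tool [0.1876 0.3563 0.0426] rows>= 10.1 turn 0.39 q [ 85.7  22.    0.5   0.  -68.4  13.9] F [ 0.  -0.2 -0.2] w 0.0869 gf 0.0
```

Request:
{"api": "apply_moves", "payload": {
  "moves": [
    [[0.0156,0.0297,0.0035],0],
    [[0.0156,0.0297,0.0035],0],
    [[0.0156,0.0297,0.0035],0],
    [[0.0156,0.0297,0.0035],0],
    [[0.0156,0.0297,0.0035],0]
  ]
}}

```text
time_s: 2.95
tcp_pos: [0.3058, 0.4555, 0.2051]
ee_rot: [[0.987, 0.163, 0.0], [0.163, -0.987, 0.0], [0.0, -0.0, -1.0]]
wrist_force: [-0.0, 0.5, 0.6]
gripper_width: 0.996
gripper_force: 0.0
```

Request:
{"api": "apply_moves", "payload": {
  "moves": [
    [[0.0156,0.0297,0.0035],0],
    [[0.0156,0.0297,0.0035],0],
    [[0.0156,0.0297,0.0035],0],
    [[0.0156,0.0297,0.0035],0],
    [[0.0156,0.0297,0.0035],0]
  ]
}}

```text
time_s: 3.37
tcp_pos: [0.407, 0.3216, 0.1877]
ee_rot: [[0.987, 0.163, 0.001], [0.163, -0.987, 0.001], [0.001, -0.0, -1.0]]
wrist_force: [-0.2, 0.1, 0.6]
gripper_width: 1.001
gripper_force: 0.0
```

Request:
{"api": "apply_moves", "payload": {
  "moves": [
    [[0.0156,0.0297,0.0035],0],
    [[0.0156,0.0297,0.0035],0],
    [[0,0,0],0],
    [[0,0,0],0]
  ]
}}

```text
time_s: 3.7
tcp_pos: [0.4474, 0.268, 0.1804]
ee_rot: [[0.987, 0.159, -0.0], [0.159, -0.987, -0.0], [-0.0, 0.0, -1.0]]
wrist_force: [0.4, 0.1, 0.1]
gripper_width: 0.999
gripper_force: 0.0
```

```bash
cat >> h.py <<'E'
def wray(p,uv):
    K=p["intrinsics"];v=(np.array(uv)-K[:2,2])/K[0,0];n=np.linalg.norm(v)+1e-9
    return np.array(p["orientation"])@np.array([*(np.sin(n)*v/n),np.cos(n)])
def watz(p,uv,z):
    d=wray(p,uv);e=np.array(p["eye"]);return e+d*(z-e[2])/d[2]
def wproj(p,X):
    c=np.array(p["orientation"]).T@(np.array(X,float)-p["eye"]);n=np.hypot(c[0],c[1]);K=p["intrinsics"]
    return K[:2,2]+K[0,0]*np.arctan2(n,c[2])*c[:2]/n
def rect(p,C,z,psi,half,px):
    "orthophoto of plane z: frame centred C, x axis psi to the right, y up"
    n=int(2*half/px);g=(np.arange(n)-n/2)*px;u,v=np.meshgrid(g,-g);c,s=np.cos(np.radians(psi)),np.sin(np.radians(psi))
    X=np.stack([C[0]+c*u-s*v,C[1]+s*u+c*v,np.full_like(u,z)],-1)-np.array(p["eye"])
    q=X@np.array(p["orientation"]);rr=np.hypot(q[...,0],q[...,1]);k=p["intrinsics"][0,0]*np.arctan2(rr,q[...,2])/rr
    return cv2.remap(p["frame"],(p["intrinsics"][0,2]+k*q[...,0]).astype(np.float32),(p["intrinsics"][1,2]+k*q[...,1]).astype(np.float32),cv2.INTER_CUBIC)
E
python3 - <<'E'
from h import *
plan(.449,.271,.03,9.3)
w=imaging.capture("wrist");print(w["eye"])
for n in("cover","card_edge"):
    for d in models.place_of(w,n):
        uv=np.array(d["at"])*[512,384];print(n,round(d["confidence"],2),uv.round(1),watz(w,uv,.0 if n=="cover" else .057).round(4))
A=rect(w,(.474,.275),.044,9.3,.1,.0005);B=rect(w,(.474,.275),.014,9.3,.1,.0005)
for I in(A,B): cv2.line(I,(0,200),(399,200),(255,0,0),1);cv2.line(I,(200,0),(200,399),(255,0,0),1);cv2.rectangle(I,(140,180),(260,220),(0,0,255),1)
cv2.circle(B,(200,200),150,(0,0,255),1)
cv2.imwrite("pics/c.png",np.hstack([A,B]))
E
```

```text
t 3.7 tcp [0.4474 0.268  0.1804] psi 9.14 need tool [ 0.0021 -0.0028  0.1504] rows>= 3.8 turn -0.16 q [ 48.8  14.1 -17.6   0.  -58.3  50.4] F [0.4 0.1 0.1] w 0.0869 gf 0.0
[0.52173169 0.28057025 0.34233255]
cover 0.92 [201.  318.7] [0.2217 0.3121 0.    ]
card_edge 0.62 [248.8  78.5] [0.5513 0.2906 0.057 ]
```

View pics/c.png

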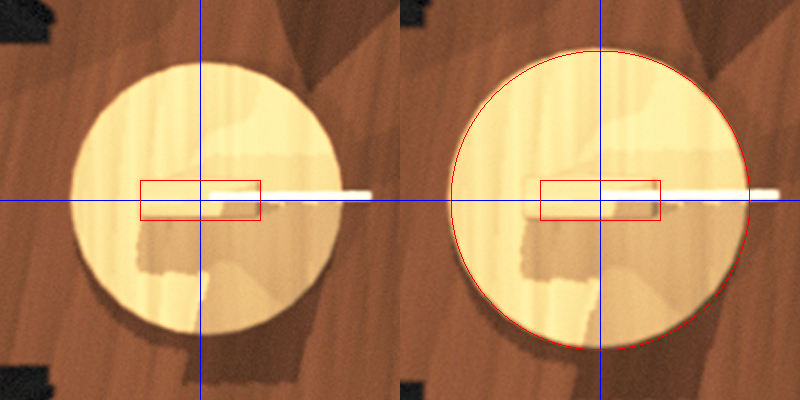

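Request:
{"api": "apply_moves", "payload": {
  "moves": [
    [[0,-0.0034,0.035],0],
    [[0,0,0.035],0],
    [[0,0,0.035],0],
    [[0,0,0.03],0],
    [[0,0,0.015],0]
  ]
}}

```text
time_s: 4.27
tcp_pos: [0.4438, 0.2724, 0.0272]
ee_rot: [[0.986, 0.164, -0.004], [0.164, -0.986, -0.004], [-0.005, 0.003, -1.0]]
wrist_force: [0.5, 0.4, -0.2]
gripper_width: 0.999
gripper_force: 0.0
```

Request:
{"api": "apply_moves", "payload": {
  "moves": [
    [[0,0,0.01],0],
    [[0,0,0],0],
    [[0,0,0],0]
  ],
  "hand": 0.087
}}

```text
time_s: 4.52
tcp_pos: [0.4462, 0.2738, 0.021]
ee_rot: [[0.986, 0.164, 0.001], [0.164, -0.986, 0.0], [0.001, -0.0, -1.0]]
wrist_force: [0.6, -0.4, -0.3]
gripper_width: 1.001
gripper_force: 0.0
```

Request:
{"api": "apply_moves", "payload": {
  "moves": [
    [[0,0,0],0],
    [[0,0,0],0],
    [[0,0,0],0],
    [[0,0,0],0],
    [[0,0,0],0]
  ],
  "hand": 0.0
}}

```text
time_s: 4.93
tcp_pos: [0.4464, 0.2729, 0.0212]
ee_rot: [[0.987, 0.162, 0.001], [0.162, -0.987, 0.001], [0.001, -0.001, -1.0]]
wrist_force: [0.2, 0.3, 0.8]
gripper_width: 0.713
gripper_force: 0.0
```

Request:
{"api": "apply_moves", "payload": {
  "moves": [
    [[0,0,0],0],
    [[0,0,0],0],
    [[0,0,0],0],
    [[0,0,0],0]
  ]
}}

```text
time_s: 5.27
tcp_pos: [0.4461, 0.2727, 0.0205]
ee_rot: [[0.987, 0.162, -0.0], [0.162, -0.987, -0.0], [-0.0, 0.0, -1.0]]
wrist_force: [-0.6, 0.7, 0.3]
gripper_width: 0.405
gripper_force: 0.0
```

Request:
{"api": "apply_moves", "payload": {
  "moves": [
    [[0,0,0],0],
    [[0,0,0],0],
    [[0,0,0],0],
    [[0,0,0],0],
    [[0,0,0],0]
  ]
}}

```text
time_s: 5.68
tcp_pos: [0.446, 0.2725, 0.0205]
ee_rot: [[0.987, 0.162, -0.0], [0.162, -0.987, -0.0], [-0.0, 0.0, -1.0]]
wrist_force: [-0.1, -1.7, 0.5]
gripper_width: 0.229
gripper_force: 30.0
```

Request:
{"api": "apply_moves", "payload": {
  "moves": [
    [[0,0,-0.005],0],
    [[0,0,-0.01],0],
    [[0,0,-0.015],0],
    [[0,0,0],0]
  ]
}}

```text
time_s: 6.02
tcp_pos: [0.4478, 0.2744, 0.0536]
ee_rot: [[0.987, 0.163, 0.005], [0.163, -0.987, 0.004], [0.005, -0.003, -1.0]]
wrist_force: [0.5, 0.9, -0.3]
gripper_width: 0.224
gripper_force: 30.0
```

Run:
```python
from h import *
plan(.4468,.2714,.15,9.3)
s=imaging.capture("side");w=imaging.capture("wrist")
c=lambda f,x,y,w,h,k:cv2.resize(f[y:y+h,x:x+w],None,fx=k,fy=k,interpolation=cv2.INTER_CUBIC)
cv2.imwrite("pics/d.png",np.hstack([c(s["frame"],150,90,100,96,4),cv2.resize(w["frame"],(400,300))[:,:].copy() if 0 else cv2.copyMakeBorder(cv2.resize(w["frame"],(400,300)),0,84,0,0,0)]))
```

```text
t 6.02 tcp [0.4478 0.2744 0.0536] psi 9.39 need tool [-0.0009  0.0025 -0.0965] rows>= 2.4 turn 0.09 q [ 49.2  23.3 -26.    0.1 -40.4  50.1] F [ 0.5  0.9 -0.3] w 0.0195 gf 30.0
```

View pics/d.png

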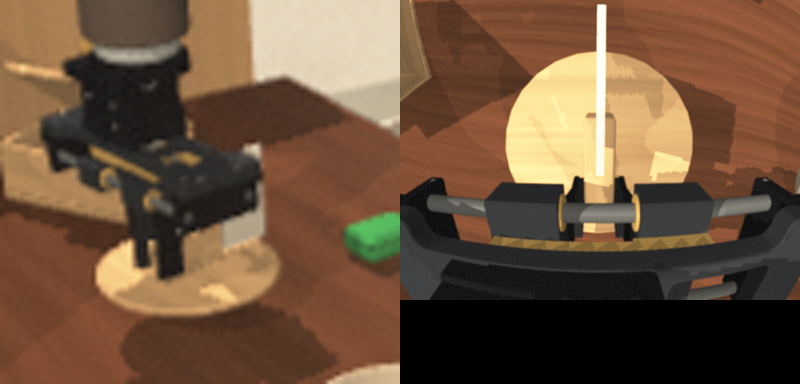

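Request:
{"api": "apply_moves", "payload": {
  "moves": [
    [[0,0,-0.02],0],
    [[0,0,-0.03],0],
    [[0,0.012,-0.02],0],
    [[-0.003,0.02,0],0],
    [[-0.003,0.025,0],0]
  ]
}}

```text
time_s: 6.53
tcp_pos: [0.4499, 0.2163, 0.1214]
ee_rot: [[0.986, 0.164, 0.002], [0.164, -0.986, 0.002], [0.002, -0.002, -1.0]]
wrist_force: [-0.3, 0.2, -1.9]
gripper_width: 0.225
gripper_force: 30.0
```

Request:
{"api": "apply_moves", "payload": {
  "moves": [
    [[-0.004,0.027,0],0],
    [[-0.004,0.027,0],0],
    [[-0.004,0.027,0],0],
    [[-0.004,0.027,0],0],
    [[-0.004,0.027,0],0]
  ]
}}

```text
time_s: 6.95
tcp_pos: [0.4508, 0.0776, 0.1199]
ee_rot: [[0.987, 0.162, -0.001], [0.162, -0.987, -0.0], [-0.001, 0.0, -1.0]]
wrist_force: [-0.4, -0.3, -0.9]
gripper_width: 0.223
gripper_force: 30.0
```

Request:
{"api": "apply_moves", "payload": {
  "moves": [
    [[-0.004,0.027,0],0],
    [[-0.004,0.027,0],0],
    [[-0.004,0.025,0],0],
    [[-0.003,0.02,0],0],
    [[-0.003,0.012,0],0]
  ]
}}

```text
time_s: 7.37
tcp_pos: [0.4509, -0.0352, 0.1198]
ee_rot: [[0.987, 0.16, -0.002], [0.16, -0.987, -0.0], [-0.002, -0.0, -1.0]]
wrist_force: [-0.1, -0.6, -1.0]
gripper_width: 0.227
gripper_force: 30.0
```

Request:
{"api": "apply_moves", "payload": {
  "moves": [
    [[0,0,0],0],
    [[0,0,0],0],
    [[0,0,0],0]
  ]
}}

```text
time_s: 7.62
tcp_pos: [0.4517, -0.0331, 0.1202]
ee_rot: [[0.987, 0.162, -0.001], [0.162, -0.987, 0.0], [-0.0, -0.0, -1.0]]
wrist_force: [-0.2, -0.6, -1.2]
gripper_width: 0.231
gripper_force: 30.0
```

Run:
```python
from h import *
plan(.4529,-.0345,.1,9.4)
s=imaging.capture("side");t=imaging.capture("top");w=imaging.capture("wrist")
print(np.array(r.sense()["tcp_pos"]).round(4))
for n,p in(("s",s),("w",w)):
  for q in("bowl_rim","cover","bowl"):
    for d in models.place_of(p,q):print(n,q,round(d["confidence"],2),(np.array(d["at"])*[512,384]).round(1))
f=s["frame"].copy()
def ring(C,rad,col):
    for a in np.linspace(0,2*np.pi,200):
        u=proj(s,np.array(C)+[rad*np.cos(a),rad*np.sin(a),0]); 
        cv2.circle(F,tuple(int(round(v)) for v in (u-[200,140])*4),0,col,-1)
F=cv2.resize(f[140:240,200:300],None,fx=4,fy=4,interpolation=cv2.INTER_CUBIC)
ring((.480,-.030,.06),.07,(0,0,255));ring((.480,-.030,.06),.065,(0,0,255))
# wrist ortho at rim plane
O=rect(w,(.480,-.030),.06,0,.1,.0005)
cv2.circle(O,(200,200),140,(0,0,255),1)
cv2.imwrite("pics/e.png",np.hstack([F,O]))
```

```text
t 7.62 tcp [ 0.4517 -0.0331  0.1202] psi 9.34 need tool [0.001  0.0016 0.0202] rows>= 0.5 turn -0.06 q [ 16.5  11.7 -31.1  -0.  -47.2  82.9] F [-0.2 -0.6 -1.2] w 0.0201 gf 30.0
[ 0.4519 -0.0327  0.1204]
s bowl_rim 0.91 [250.8 193.2]
s bowl_rim 0.75 [386.8 231.6]
s bowl_rim 0.55 [344.2 218. ]
s cover 0.91 [117.3 187.1]
s cover 0.65 [250.1 182.6]
s bowl 0.77 [252.  212.9]
s bowl 0.67 [379.2 258. ]
w bowl_rim 0.28 [469.1 202.4]
w cover 0.63 [258.2 189.6]
```

View pics/e.png

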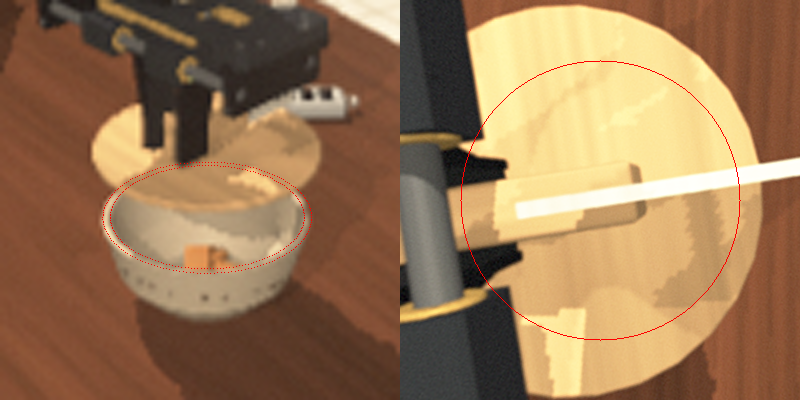

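Request:
{"api": "apply_moves", "payload": {
  "moves": [
    [[0.001,0.0015,0.01],0],
    [[0,0,0.015],0],
    [[0,0,0.012],0],
    [[0,0,0.005],0],
    [[0,0,0],0]
  ]
}}

```text
time_s: 8.48
tcp_pos: [0.4522, -0.0349, 0.0775]
ee_rot: [[0.987, 0.162, -0.003], [0.162, -0.987, -0.001], [-0.003, 0.0, -1.0]]
wrist_force: [-0.3, 0.4, -1.4]
gripper_width: 0.225
gripper_force: 30.0
```

Request:
{"api": "apply_moves", "payload": {
  "moves": [
    [[0,0,0.002],0],
    [[0,0,0.002],0],
    [[0,0,0.001],0],
    [[0,0,0],0],
    [[0,0,0],0]
  ]
}}

```text
time_s: 8.9
tcp_pos: [0.4533, -0.0347, 0.0739]
ee_rot: [[0.987, 0.162, 0.001], [0.162, -0.987, 0.0], [0.001, -0.0, -1.0]]
wrist_force: [-0.3, -0.2, -2.0]
gripper_width: 0.226
gripper_force: 30.0
```

Request:
{"api": "apply_moves", "payload": {
  "moves": [
    [[0,0,0.001],0],
    [[0,0,0],0],
    [[0,0,0],0]
  ]
}}

```text
time_s: 9.15
tcp_pos: [0.4531, -0.0347, 0.0726]
ee_rot: [[0.987, 0.162, 0.0], [0.162, -0.987, 0.0], [0.0, -0.0, -1.0]]
wrist_force: [0.1, 0.1, -1.7]
gripper_width: 0.225
gripper_force: 30.0
```

Request:
{"api": "apply_moves", "payload": {
  "moves": [
    [[0,0,0.001],0],
    [[0,0,0],0],
    [[0,0,0],0]
  ]
}}

```text
time_s: 9.4
tcp_pos: [0.4532, -0.0347, 0.0724]
ee_rot: [[0.987, 0.163, 0.0], [0.163, -0.987, -0.0], [0.0, 0.0, -1.0]]
wrist_force: [-2.4, 0.8, 5.1]
gripper_width: 0.229
gripper_force: 30.0
```

Request:
{"api": "apply_moves", "payload": {
  "moves": [
    [[0,0,0],0],
    [[0,0,0],0],
    [[0,0,0],0],
    [[0,0,0],0],
    [[0,0,0],0]
  ],
  "hand": 0.06
}}

```text
time_s: 9.82
tcp_pos: [0.4531, -0.0347, 0.0715]
ee_rot: [[0.987, 0.162, 0.0], [0.162, -0.987, -0.0], [0.0, 0.0, -1.0]]
wrist_force: [0.1, 0.8, 0.1]
gripper_width: 0.518
gripper_force: 0.0
```

Request:
{"api": "apply_moves", "payload": {
  "moves": [
    [[0,0,0],0],
    [[0,0,-0.01],0],
    [[0,0,-0.03],0],
    [[0,0,-0.04],0],
    [[0,0,-0.04],0]
  ]
}}

```text
time_s: 10.23
tcp_pos: [0.4522, -0.035, 0.1923]
ee_rot: [[0.987, 0.162, -0.003], [0.162, -0.987, -0.001], [-0.003, 0.0, -1.0]]
wrist_force: [1.4, 1.2, 0.2]
gripper_width: 0.687
gripper_force: 0.0
```

Request:
{"api": "apply_moves", "payload": {
  "moves": [
    [[-0.02,0,-0.01],0],
    [[-0.02,0,-0.01],0],
    [[-0.01,0,0],0],
    [[0,0,0],0],
    [[0,0,0],0]
  ]
}}

```text
time_s: 10.65
tcp_pos: [0.4035, -0.0429, 0.2111]
ee_rot: [[0.987, 0.162, -0.0], [0.162, -0.987, -0.0], [-0.0, 0.0, -1.0]]
wrist_force: [0.2, 0.0, -0.5]
gripper_width: 0.694
gripper_force: 0.0
```

Run:
```python
from h import *
plan(.4253,-.2213,.15,-47.7)
t=imaging.capture("top");s=imaging.capture("side");w=imaging.capture("wrist")
F=cv2.resize(s["frame"][120:220,200:300],None,fx=4,fy=4,interpolation=cv2.INTER_CUBIC)
for C,z,R in(((.480,-.030),.066,.075),((.480,-.030),.06,.07)):
    for a in np.linspace(0,2*np.pi,120):
        u=proj(s,(C[0]+R*np.cos(a),C[1]+R*np.sin(a),z));cv2.circle(F,tuple(int(round(v)) for v in (u-[200,120])*4),0,(0,0,255),-1)
O=rect(w,(.480,-.030),.066,9.3,.1,.0005);cv2.circle(O,(200,200),150,(0,0,255),1);cv2.line(O,(0,200),(399,200),(255,0,0),1)
for p in(t,s):
  for n in("clip","cover","card_edge"):
    for d in models.place_of(p,n):print(n,round(d["confidence"],2),(np.array(d["at"])*[512,384]).round(1))
cv2.imwrite("pics/f.png",np.hstack([F,O]))
```

```text
t 10.65 tcp [ 0.4035 -0.0429  0.2111] psi 9.34 need tool [-0.0075  0.1796  0.0611] rows>= 4.7 turn 57.04 q [ 17.1   0.6 -28.9   0.  -60.5  82.2] F [ 0.2  0.  -0.5] w 0.0604 gf 0.0
clip 0.5 [329.2 198.8]
clip 0.15 [340.2 195.3]
cover 0.71 [153.  271.7]
card_edge 0.74 [130.3 296.6]
card_edge 0.74 [260.  188.5]
card_edge 0.6 [256.6 158.3]
clip 0.72 [293.4 259. ]
cover 0.75 [116.7 187.7]
cover 0.66 [251.2 197.6]
card_edge 0.96 [275.4 169.8]
card_edge 0.56 [254.  213.1]
```

View pics/f.png

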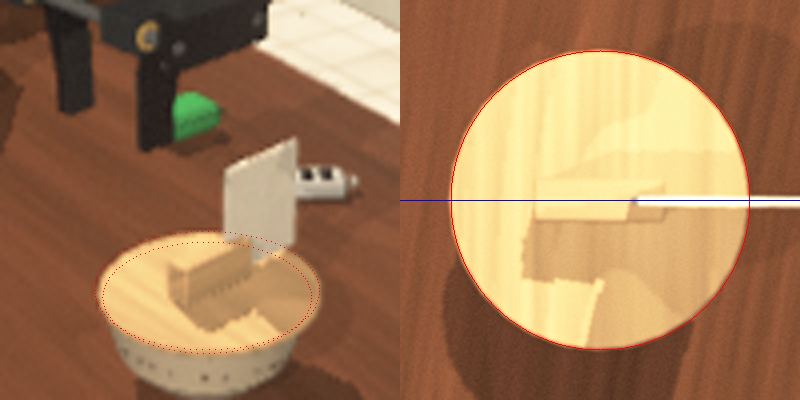

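Request:
{"api": "apply_moves", "payload": {
  "moves": [
    [[0,0,0],6.9],
    [[0,0,0],6.9],
    [[0,0,0],6.9],
    [[0,0,0],6.9],
    [[0,0,0],6.9]
  ],
  "hand": 0.075
}}

```text
time_s: 11.52
tcp_pos: [0.4038, -0.0428, 0.2115]
ee_rot: [[0.903, -0.431, -0.0], [-0.431, -0.903, -0.0], [-0.0, 0.0, -1.0]]
wrist_force: [-0.6, -0.0, -0.5]
gripper_width: 0.85
gripper_force: 0.0
```

Request:
{"api": "apply_moves", "payload": {
  "moves": [
    [[0,0,0],6.9],
    [[0,0,0],6.9],
    [[0,0,0],6.9],
    [[0.012,0.009,0],0],
    [[0.02,0.015,0],0]
  ]
}}

```text
time_s: 11.93
tcp_pos: [0.409, -0.082, 0.2117]
ee_rot: [[0.699, -0.716, 0.001], [-0.716, -0.699, 0.0], [0.0, -0.001, -1.0]]
wrist_force: [0.1, -0.5, 1.2]
gripper_width: 0.86
gripper_force: 0.0
```

Request:
{"api": "apply_moves", "payload": {
  "moves": [
    [[0.025,0.019,0.01],0],
    [[0.025,0.019,0.015],0],
    [[0.025,0.019,0.015],0],
    [[0.023,0.017,0.015],0],
    [[0.017,0.012,0.006],0]
  ]
}}

```text
time_s: 12.35
tcp_pos: [0.4261, -0.2267, 0.1483]
ee_rot: [[0.695, -0.719, -0.004], [-0.719, -0.695, 0.001], [-0.003, 0.002, -1.0]]
wrist_force: [-0.2, 0.4, -0.1]
gripper_width: 0.859
gripper_force: 0.0
```

Request:
{"api": "apply_moves", "payload": {
  "moves": [
    [[0,0,0],0],
    [[0,0,0],0],
    [[0,0,0],0]
  ]
}}

```text
time_s: 12.6
tcp_pos: [0.4272, -0.2248, 0.1506]
ee_rot: [[0.696, -0.718, -0.0], [-0.718, -0.696, 0.0], [-0.0, 0.0, -1.0]]
wrist_force: [-0.7, 0.0, -0.1]
gripper_width: 0.863
gripper_force: 0.0
```

Run:
```python
from h import *
plan(.4262,-.2251,.02,-46)
w=imaging.capture("wrist")
O=rect(w,(.45,-.25),.030,-46,.1,.0005)
for x,y in((-46,24),(-46,-24),(-34,0),(0,0),(42,9),(42,-9)): cv2.circle(O,(200+2*x,200-2*y),2,(0,0,255),-1)
cv2.imwrite("pics/g.png",cv2.resize(O[80:320],None,fx=1.5,fy=1.5))
```

```text
t 12.6 tcp [ 0.4272 -0.2248  0.1506] psi -45.88 need tool [-0.0004  0.0009  0.1306] rows>= 3.3 turn 0.12 q [ -8.4  12.3 -25.   -0.  -52.7  52.5] F [-0.7  0.  -0.1] w 0.0751 gf 0.0
```

View pics/g.png

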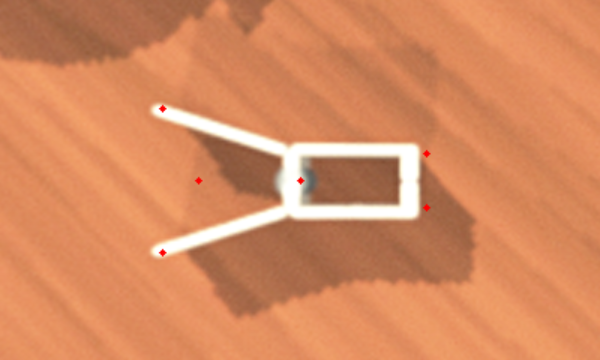

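Request:
{"api": "apply_moves", "payload": {
  "moves": [
    [[-0.0025,0.001,0.035],0],
    [[0,0,0.035],0],
    [[0,0,0.035],0],
    [[0,0,0.02],0],
    [[0,0,0.01],0]
  ]
}}

```text
time_s: 13.07
tcp_pos: [0.4232, -0.2224, 0.0135]
ee_rot: [[0.697, -0.717, -0.004], [-0.717, -0.697, 0.001], [-0.003, 0.002, -1.0]]
wrist_force: [-1.1, 0.0, 0.6]
gripper_width: 0.859
gripper_force: 0.0
```

Request:
{"api": "apply_moves", "payload": {
  "moves": [
    [[0,0,0.006],0],
    [[0,0,0.004],0],
    [[0,0,0],0],
    [[0,0,0],0]
  ],
  "hand": 0.05
}}

```text
time_s: 13.4
tcp_pos: [0.4255, -0.2236, 0.0065]
ee_rot: [[0.697, -0.717, 0.002], [-0.717, -0.697, -0.0], [0.002, -0.001, -1.0]]
wrist_force: [-0.2, -0.3, -0.4]
gripper_width: 0.646
gripper_force: 0.0
```

Request:
{"api": "apply_moves", "payload": {
  "moves": [
    [[0,0,0],0],
    [[0,0,0],0],
    [[0,0,0],0],
    [[0,0,0],0],
    [[0,0,0],0]
  ],
  "hand": 0.04
}}

```text
time_s: 13.82
tcp_pos: [0.4251, -0.2239, 0.0064]
ee_rot: [[0.697, -0.718, 0.001], [-0.718, -0.697, -0.0], [0.001, -0.001, -1.0]]
wrist_force: [0.1, 1.6, 7.0]
gripper_width: 0.468
gripper_force: 5.0
```

Run:
```python
from h import *
plan(.4247,-.2237,.005,-46)
w=imaging.capture("wrist")
p=r.sense()["tcp_pos"]
O=rect(w,np.array(p[:2])+.034*np.array([.695,-.719]),.030,-45.9,.1,.0005)
cv2.imwrite("pics/i.png",np.hstack([cv2.resize(O,(384,384)),w["frame"][:,56:456]]))
```

```text
t 13.82 tcp [ 0.4251 -0.2239  0.0064] psi -45.85 need tool [-0.0005  0.0002  0.0014] rows>= 0.0 turn 0.15 q [ -8.3  24.6 -34.4   0.  -31.   52.5] F [0.1 1.6 7. ] w 0.0407 gf 5.0
```

View pics/i.png

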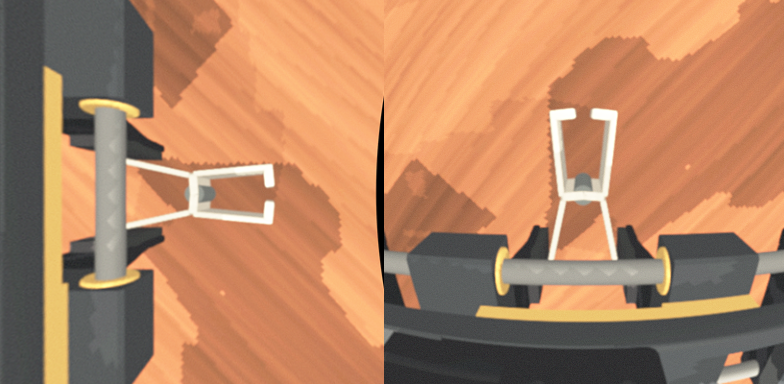

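Request:
{"api": "apply_moves", "payload": {
  "moves": [
    [[0,0,0],0],
    [[0,0,0],0],
    [[0,0,0],0]
  ],
  "hand": 0.032
}}

```text
time_s: 14.12
tcp_pos: [0.4252, -0.224, 0.0065]
ee_rot: [[0.697, -0.718, 0.001], [-0.718, -0.697, -0.0], [0.001, -0.001, -1.0]]
wrist_force: [-0.3, 0.8, 7.3]
gripper_width: 0.383
gripper_force: 5.9
```

Request:
{"api": "apply_moves", "payload": {
  "moves": [
    [[0,0,-0.001],0],
    [[0,0,0],0],
    [[0,0,0],0],
    [[0,0,0],0]
  ],
  "hand": 0.024
}}

```text
time_s: 14.45
tcp_pos: [0.4247, -0.2239, 0.0066]
ee_rot: [[0.696, -0.718, 0.0], [-0.718, -0.696, -0.0], [0.0, -0.0, -1.0]]
wrist_force: [-0.4, 0.8, 1.4]
gripper_width: 0.286
gripper_force: 5.7
```

Request:
{"api": "apply_moves", "payload": {
  "moves": [
    [[0,0,0],0],
    [[0,0,0],0],
    [[0,0,0],0],
    [[0,0,0],0]
  ],
  "hand": 0.0
}}

```text
time_s: 14.78
tcp_pos: [0.4248, -0.2239, 0.0066]
ee_rot: [[0.696, -0.718, 0.0], [-0.718, -0.696, -0.0], [0.0, -0.0, -1.0]]
wrist_force: [0.2, -0.1, 2.8]
gripper_width: 0.238
gripper_force: 30.0
```

Request:
{"api": "apply_moves", "payload": {
  "moves": [
    [[0,0,-0.005],0],
    [[0,0,-0.01],0],
    [[0,0,-0.015],0],
    [[0,0,-0.02],0],
    [[0,0,0],0]
  ]
}}

```text
time_s: 15.2
tcp_pos: [0.4268, -0.2244, 0.0596]
ee_rot: [[0.697, -0.717, 0.006], [-0.717, -0.697, -0.002], [0.005, -0.003, -1.0]]
wrist_force: [-0.2, -0.1, -0.7]
gripper_width: 0.239
gripper_force: 30.0
```

Run:
```python
from h import *
plan(.4247,-.2237,.2,-46)
w=imaging.capture("wrist")
p=np.array(r.sense()["tcp_pos"])
O=rect(w,p[:2]+.034*np.array([.695,-.719]),p[2]+.025,-45.9,.1,.0005)
cv2.imwrite("pics/j.png",np.hstack([O,w["frame"][:,56:456][:384]]) if 0 else O[50:350])
```

```text
t 15.2 tcp [ 0.4268 -0.2244  0.0596] psi -45.81 need tool [-0.0012  0.0006 -0.1404] rows>= 3.5 turn 0.19 q [ -8.3  19.4 -31.6   0.1 -38.7  52.5] F [-0.2 -0.1 -0.7] w 0.0208 gf 30.0
```

View pics/j.png

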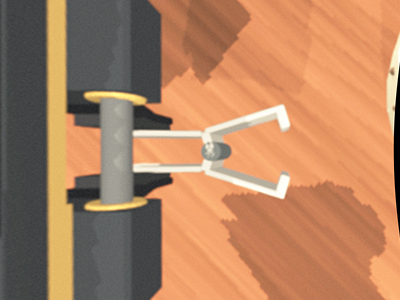

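Request:
{"api": "apply_moves", "payload": {
  "moves": [
    [[0,0,-0.02],4],
    [[0,0,-0.03],7],
    [[0,0,-0.03],7],
    [[0,0,-0.03],7],
    [[0,0,-0.03],7]
  ]
}}

```text
time_s: 15.67
tcp_pos: [0.4237, -0.2235, 0.1968]
ee_rot: [[0.204, -0.979, -0.002], [-0.979, -0.204, 0.001], [-0.001, 0.002, -1.0]]
wrist_force: [0.7, -0.0, -0.5]
gripper_width: 0.235
gripper_force: 30.0
```

Request:
{"api": "apply_moves", "payload": {
  "moves": [
    [[0,0,0],7],
    [[0,0,0],7],
    [[0,0,0],7],
    [[0,0,0],7],
    [[0,0,0],7]
  ]
}}

```text
time_s: 16.08
tcp_pos: [0.4238, -0.2235, 0.1953]
ee_rot: [[-0.395, -0.919, -0.002], [-0.919, 0.395, 0.001], [-0.0, 0.003, -1.0]]
wrist_force: [0.0, 0.1, -0.3]
gripper_width: 0.241
gripper_force: 30.0
```

Request:
{"api": "apply_moves", "payload": {
  "moves": [
    [[0,0,0],7],
    [[0,0,0],7],
    [[0,0,0],7],
    [[0,0,0],7],
    [[0,0,0],7]
  ]
}}

```text
time_s: 16.5
tcp_pos: [0.4239, -0.2235, 0.1952]
ee_rot: [[-0.85, -0.526, -0.002], [-0.526, 0.85, 0.001], [0.002, 0.002, -1.0]]
wrist_force: [-0.1, -0.6, -1.1]
gripper_width: 0.233
gripper_force: 30.0
```

Request:
{"api": "apply_moves", "payload": {
  "moves": [
    [[0,0,0],7],
    [[0,0,0],7],
    [[0,0,0],5],
    [[0,0,0],4],
    [[0,0,0],0]
  ]
}}

```text
time_s: 16.92
tcp_pos: [0.4239, -0.2235, 0.1953]
ee_rot: [[-0.988, -0.157, -0.002], [-0.157, 0.988, 0.001], [0.002, 0.001, -1.0]]
wrist_force: [0.2, -0.6, -2.1]
gripper_width: 0.239
gripper_force: 30.0
```

```bash
python3 -c "
from h import *
plan(.6725,.0016,.2,-170.7)"
```

```text
t 16.92 tcp [ 0.4239 -0.2235  0.1953] psi -170.95 need tool [-0.2809  0.1833 -0.0051] rows>= 8.4 turn -0.25 q [ -8.3   9.2 -21.6  -0.  -59.3 -72.6] F [ 0.2 -0.6 -2.1] w 0.0208 gf 30.0
```

Request:
{"api": "apply_moves", "payload": {
  "moves": [
    [[-0.012,0.008,0],-0.25],
    [[-0.018,0.012,0],0],
    [[-0.024,0.016,0],0],
    [[-0.026,0.017,0],0],
    [[-0.026,0.017,0],0]
  ]
}}

```text
time_s: 17.33
tcp_pos: [0.5189, -0.1361, 0.1961]
ee_rot: [[-0.986, -0.165, -0.0], [-0.165, 0.986, 0.0], [0.0, 0.0, -1.0]]
wrist_force: [-0.1, -0.1, -0.2]
gripper_width: 0.238
gripper_force: 30.0
```

Request:
{"api": "apply_moves", "payload": {
  "moves": [
    [[-0.026,0.017,0],0],
    [[-0.026,0.017,0],0],
    [[-0.026,0.017,0],0],
    [[-0.026,0.017,0],0],
    [[-0.026,0.017,0],0]
  ]
}}

```text
time_s: 17.75
tcp_pos: [0.6333, -0.0305, 0.1956]
ee_rot: [[-0.986, -0.165, -0.001], [-0.165, 0.986, 0.0], [0.001, 0.0, -1.0]]
wrist_force: [0.1, -0.4, -0.4]
gripper_width: 0.236
gripper_force: 30.0
```

Request:
{"api": "apply_moves", "payload": {
  "moves": [
    [[-0.023,0.015,0],0],
    [[-0.014,0.009,0],0],
    [[-0.008,0.005,0],0],
    [[0,0,0],0],
    [[0,0,0],0]
  ]
}}

```text
time_s: 18.17
tcp_pos: [0.6715, 0.0037, 0.1956]
ee_rot: [[-0.986, -0.164, -0.002], [-0.164, 0.986, -0.0], [0.002, 0.0, -1.0]]
wrist_force: [0.4, -0.8, -1.0]
gripper_width: 0.237
gripper_force: 30.0
```

```bash
python3 -c "
from h import *
plan(.6725,.0016,.1065,-170.7)"
```

```text
t 18.17 tcp [0.6715 0.0037 0.1956] psi -170.56 need tool [-0.0008 -0.0023  0.0891] rows>= 2.2 turn 0.14 q [ 14.1  27.6   5.5  -0.  -68.  -94.6] F [ 0.4 -0.8 -1. ] w 0.0206 gf 30.0
```

Lower, then check the alignment from the wrist camera before going in.

Request:
{"api": "apply_moves", "payload": {
  "moves": [
    [[-0.001,-0.0023,0.02],0],
    [[0,0,0.03],0],
    [[0,0,0.025],0],
    [[0,0,0.014],0],
    [[0,0,0],0]
  ]
}}

```text
time_s: 18.58
tcp_pos: [0.6697, -0.0001, 0.1036]
ee_rot: [[-0.987, -0.161, -0.009], [-0.161, 0.987, -0.001], [0.009, 0.001, -1.0]]
wrist_force: [-1.0, -1.1, -0.4]
gripper_width: 0.239
gripper_force: 30.0
```

Request:
{"api": "apply_moves", "payload": {
  "moves": [
    [[0,0,0],0],
    [[0,0,0],0],
    [[0,0,0],0]
  ]
}}

```text
time_s: 18.83
tcp_pos: [0.6743, 0.0012, 0.1098]
ee_rot: [[-0.987, -0.163, 0.004], [-0.163, 0.987, 0.0], [-0.004, -0.0, -1.0]]
wrist_force: [0.5, -0.3, 0.6]
gripper_width: 0.24
gripper_force: 30.0
```

Run:
```python
from h import *
plan(.6132,-.0081,.1065,-170.7)
w=imaging.capture("wrist")
# ortho at card top plane, cover axes
A=rect(w,(.559,-.017),.149,9.3,.1,.0005);B=rect(w,(.559,-.017),.130,9.3,.1,.0005)
for I in(A,B): cv2.line(I,(0,200),(399,200),(255,0,0),1);cv2.line(I,(200,0),(200,399),(255,0,0),1)
cv2.imwrite("pics/k.png",np.hstack([A,B]))
```

```text
t 18.83 tcp [0.6743 0.0012 0.1098] psi -170.62 need tool [0.0618 0.0008 0.0031] rows>= 1.5 turn 0.08 q [ 13.8  31.7  -0.5   0.  -57.6 -94.5] F [ 0.5 -0.3  0.6] w 0.0209 gf 30.0
```

View pics/k.png

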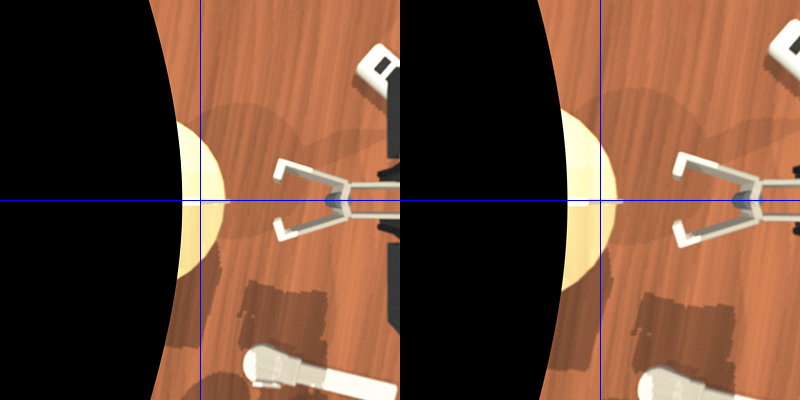

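Request:
{"api": "apply_moves", "payload": {
  "moves": [
    [[0.006,0.0008,0.002],0],
    [[0.011,0,0],0],
    [[0.012,0,0],0],
    [[0.009,0,0],0],
    [[0.004,0,0],0]
  ]
}}

```text
time_s: 19.3
tcp_pos: [0.6304, -0.0048, 0.1061]
ee_rot: [[-0.987, -0.163, -0.0], [-0.163, 0.987, 0.0], [0.0, 0.0, -1.0]]
wrist_force: [-0.7, -0.0, -0.4]
gripper_width: 0.236
gripper_force: 30.0
```

Request:
{"api": "apply_moves", "payload": {
  "moves": [
    [[0.005,0,0],0],
    [[0.006,0,0],0],
    [[0.005,0,0],0],
    [[0.003,0,0],0],
    [[0,0,0],0]
  ]
}}

```text
time_s: 19.72
tcp_pos: [0.6124, -0.0079, 0.1056]
ee_rot: [[-0.987, -0.163, -0.0], [-0.163, 0.987, 0.0], [0.0, 0.0, -1.0]]
wrist_force: [0.1, -0.2, -0.4]
gripper_width: 0.234
gripper_force: 30.0
```

Request:
{"api": "apply_moves", "payload": {
  "moves": [
    [[0,0,0],0],
    [[0,0,0],0],
    [[0,0,0],0],
    [[0,0,0],0],
    [[0,0,0],0]
  ]
}}

```text
time_s: 20.13
tcp_pos: [0.6131, -0.0078, 0.1054]
ee_rot: [[-0.987, -0.163, -0.0], [-0.163, 0.987, -0.0], [0.0, -0.0, -1.0]]
wrist_force: [0.2, -0.7, -0.3]
gripper_width: 0.237
gripper_force: 30.0
```

Run:
```python
from h import *
plan(.6132,-.0081,.1065,-170.7)
w=imaging.capture("wrist");s=imaging.capture("side")
A=rect(w,(.549,-.019),.130,9.3,.075,.000375)
cv2.line(A,(0,200),(399,200),(255,0,0),1)
F=cv2.resize(s["frame"][120:220,240:340],None,fx=4,fy=4,interpolation=cv2.INTER_CUBIC)
cv2.imwrite("pics/l.png",np.hstack([F,A]))
```

```text
t 20.13 tcp [ 0.6131 -0.0078  0.1054] psi -170.62 need tool [-0.     -0.0003 -0.0011] rows>= 0.0 turn 0.08 q [ 14.4  26.8 -10.1   0.  -53.1 -95. ] F [ 0.2 -0.7 -0.3] w 0.0206 gf 30.0
```

View pics/l.png

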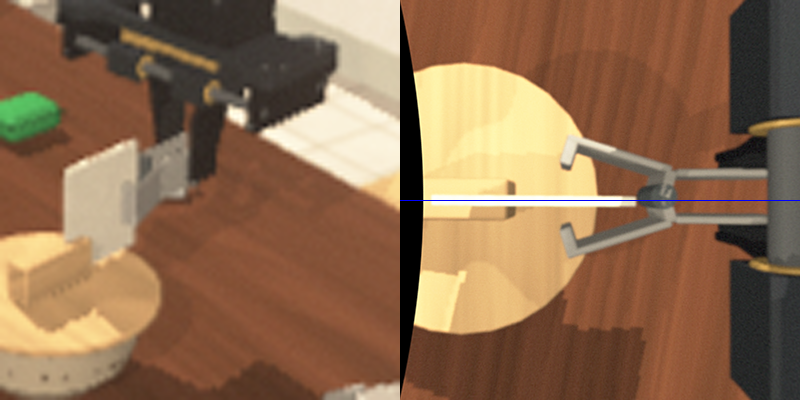

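```bash
python3 -c "
from station import r
print(r.finish_job())"
```

```text
the job is handed in; nothing more can be done
None
```

The job is handed in, though no verdict came back: the cover sits level on the smaller bowl and is let go, and the clip is held wide open around the card's free edge, about 20 mm past it, about half-way up and touching nothing, with the fob, earbud case and shoehorn left alone.

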